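# Count three washers off the tray into the kit carton

## Robot

A 7-joint arm with a two-finger parallel gripper is mounted at the origin on the work surface. World frame = base frame: x ahead of the robot, y to its left, z up, the work surface at z = 0. Lengths are in m, angles in rad, forces in N, time in s.
With the tool pointing down it reaches from about 0.4 to 0.85 m from the base axis. Payload 10.4 kg.
Tool frame: the origin (TCP) lies at the very end of the fingers, on their centre line; the grasp point (between the pads) lies r.grip_depth behind it (r.grip_depth is the distance from the TCP to the grasp point, in m); y points along the fingers, z is the direction in which the jaws open and shut, and the axes are right-handed (so a half turn about y gives the same grasp; the last joint's range is limited). The gripper opens to 87 mm and grips with 3 to 60 N. Pads are 19 mm wide; open, the fingers measure 117 mm over their backs; the gripper's body (75 mm by 190 mm) begins 51 mm behind the grasp point.
Start: joints at [-1.187, 0.332, -0.065, 1.46, 0.022, 1.35, -0.088], TCP at [0.247, 0.574, 0.223] pointing down, gripper open.
Joint ranges: [-2.6, 2.6], [-0.5, 2.12], [-1.47, 1.34], [0.16, 2.42], [-1.27, 4.41], [0.06, 2.06], [-2.6, 2.6]. Speed limits (rad/s): [2.22, 2.22, 2.79, 2.79, 3.14, 3.14, 3.14].

## Interface

Orientations are given as a unit quaternion [x, y, z, w].
In Python, from bench import r gives the robot as it stands.
- The arm moves only by the shell command python3 -m jog 'ROWS' [OPENING] [FORCE]. ROWS is JSON, a list of rows, each a list of 6 numbers: the shift along the tool's x, y, z in m, then the turn, a rotation vector about the tool's x, y, z in degrees. A call has 1 to 12 rows; each row shifts and turns the pose as measured when the row begins, along the tool's axes as they then stand; what a row does not reach is not made up. A row lasts 1/12 s, in which the tool goes at most 41.7 mm and 7.16 degrees, less where a joint would pass 70% of its speed; a pose out of reach is approached as far as the arm can. A call with a gripper value outside its range is refused whole. OPENING is the opening, from -1 (shut) to 1 (fully open), so that 0 is half open, set as the call begins (- or left out, the last holds). The fingers move at their own pace and stop on an object; FORCE is the grip in N (left out, the last holds). Time passes only in rows, so rows that do not move let the fingers close. It gives the time, the measured TCP pose, the force and the opening at its end, in the units of the state.
- r.read_state(): the state, without advancing time (a new reading comes with each control period).
- r.camera(name): name is "scene" or "top" or "wrist"; returns a dict with "image" (480x640x3 uint8, red, green, blue), "range_z" (480x640 float32, m along the optical axis (not along the pixel's ray), 0 where there is no reading), "K" (3x3 intrinsics, pixels), "k1" (the pictures are not rectified: a ray, as slopes to the right and down, at radius r is drawn at 1 + k1 r^2 times it, then the intrinsics apply), "R" (3x3) and "t" (3): a world point X has camera coordinates R X + t. Camera axes: x right, y down, z forward; pixel columns grow to the right and rows downward; lengths in m; the calibration is good to about 2 mm. A picture is of the moment at which its call begins.
- r.close_job(): hands the job in, once; it reports no verdict.
The state is a dict: "time": time; "joint_positions": joint angles; "joint_vel": joint speeds; "joint_torque": joint torques, N m; "ee_pos": TCP position; "eef_rot": TCP orientation; "ft_force": force on the tool from outside, world axes, zero at the start; "torque": the same for the moment, N m; "width": finger opening in m.
Only numpy, scipy, OpenCV 4.12 (cv2) and the standard library are available. Lean on these libraries where they do the work, as an engineer would, in place of code of your own. Each camera call takes 0.05 s, during which the arm holds its last target. There are 200 camera calls.

## Task

Three big flat washers lie among nuts and a bolt in the blue counting tray. With your fingertips sweep the washers one at a time through the tray's narrow spout, so that each drops into the carton cell below it; do not pick any washer up. Leave the nuts in the tray and the bolt standing there, and do not disturb the other things on the bench.

Things in the scene. Friction and masses are not known exactly. Their poses are not given: they have to be found in the camera images.
- tray: blue sheet-steel counting tray on legs, fixed. Origin on the bench under it; x points out of the spout (to the robot's right, within 20 degrees), z up. Smooth flat floor 80 mm above the bench, its field from the back wall at x = -190 mm to x = 30 mm, 260 mm wide; then two straight walls converge to the gate at x = 100 mm. Walls: 3 mm sheet, 21 mm above the floor with the rolled edge
- gate (a point): centre of the gate, on the tray floor; axes as the tray's. Here begins the spout: a straight channel 56 mm wide inside, 35 mm long, with the same floor and walls
- lip (a point): middle of the spout's open end, on the tray floor; axes as the tray's. No edge or step there: a washer pushed until its centre is past this line tips off and falls into the carton
- cell (a point): centre of the inner floor of the middle cell of the kit carton, 4 mm above the bench; axes as the tray's. The carton is brown card, fixed, 150 mm (x) by 210 mm (y), 60 mm high, open at the top, 4 mm walls, two partitions parallel to x making three cells; the middle cell is 142 by about 65 mm, its near end some 20 mm back under the spout
- washer_a: plain round steel washer, 40 mm across, 6 mm thick, 17 mm hole, about 49 g, lying flat and loose on the tray floor; origin at the centre of its underside, z is its axis. All three washers are alike and any order will do
- washer_b: plain round steel washer, 40 mm across, 6 mm thick, 17 mm hole, about 49 g, lying flat and loose on the tray floor; origin at the centre of its underside, z is its axis. All three washers are alike and any order will do
- washer_c: plain round steel washer, 40 mm across, 6 mm thick, 17 mm hole, about 49 g, lying flat and loose on the tray floor; origin at the centre of its underside, z is its axis. All three washers are alike and any order will do
- nut_1: hexagon steel nut, 24 mm across flats, 28 mm across corners, 13 mm high, 33 g, lying loose on the tray floor; origin at the centre of its underside
- nut_2: hexagon steel nut, 24 mm across flats, 28 mm across corners, 13 mm high, 33 g, lying loose on the tray floor; origin at the centre of its underside
- bolt: steel hexagon bolt standing upright on its head on the tray floor, loose: head 28 mm across corners and 10 mm high, shank 16 mm thick above it, 45 mm high in all, 95 g; origin at the centre of the underside of its head, z up along the shank
- can: dark blue drinks can standing on the bench, 53 mm across, 165 mm high; origin at the centre of its underside
- tape_roll: roll of brown packing tape lying flat on the bench, 110 mm across, 48 mm high; origin at the centre of its underside
- adapter: white plug-in power adapter on the bench, 60 x 36 x 28 mm; origin at the centre of its underside
- wrench: steel wrench lying on the bench, about 190 mm long; origin below its middle
- castor: swivel castor standing upside down on its 60 mm square plate on the bench, 70 mm high; origin at the centre of the plate's underside

How it is judged:
By the outcome, as a careful person would: the job done as asked, in the order asked, and still so for the second after the job is handed in, with the robot touching nothing.
It also fails if it takes over 67 s, if anything falls off the work surface, if the arm or the gripper's body presses on something with over 40 N, if the wrist force passes 120 N, or if a joint passes its speed limit or range.

## Working session

There is one attempt and no reset: what is moved stays moved. The work goes in short steps, Python scripts to look and compute and a shell command to move; the robot and the scene stay as the last step left them, time stands still between calls to the robot, and variables do not carry over. Pictures are saved under pics/ and viewed, about 8 in all and at most 12, crops included, and the job is handed in when it is done.

```bash
mkdir -p pics; ls; python3 - <<'E'
from bench import r
import cv2
s=r.read_state();print(s)
print(r.grip_depth)
for n in("top","scene"):
    c=r.camera(n);cv2.imwrite(f"pics/{n}0.png",c["image"][:,:,::-1]);print(n,c["K"],c["k1"],c["R"],c["t"],(c["range_z"]>0).mean())
E
```

```text
pics
{'time': 0.0, 'joint_positions': array([-1.18660056,  0.33287493, -0.06470321,  1.46090786,  0.02157571,
        1.34990192, -0.08849931]), 'joint_vel': array([-2.01585613e-04, -1.28770813e-03, -2.73992769e-04, -6.50177328e-04,
        6.81607882e-05,  1.66332403e-03,  8.43568503e-04]), 'joint_torque': array([ 5.76495622e-04, -6.23260045e+01,  2.50025588e-02, -3.89894485e+01,
       -6.13466394e-02,  3.98377818e-02,  1.65169972e-04]), 'ee_pos': array([0.24713999, 0.57365373, 0.221768  ]), 'eef_rot': array([ 0.69301816, -0.14291415,  0.14274164, -0.69204494]), 'ft_force': array([ 0.51951103, -0.7921616 , -0.20128583]), 'torque': array([ 0.04870248, -0.0152814 ,  0.03391253]), 'width': 0.08726600428611873}
0.0187
top [[469.20464945   0.         317.30797066]
 [  0.         469.20464945 238.94165548]
 [  0.           0.           1.        ]] -0.005641381113263724 [[-0.02094175 -0.99973979 -0.00904363]
 [-0.98831245  0.02206684 -0.15083618]
 [ 0.1509965   0.00577916 -0.9885174 ]] [0.01664951 0.53006118 1.08729434] 0.9959700520833333
scene [[499.29764682   0.         321.17946075]
 [  0.         499.29764682 236.71899064]
 [  0.           0.           1.        ]] 0.009279527332366243 [[ 0.74759126  0.66390854 -0.01824158]
 [ 0.48046013 -0.55957465 -0.6753031 ]
 [-0.45854702  0.49608634 -0.7373147 ]] [-0.39081198 -0.20932351  1.4079919 ] 0.9958854166666666
```

View pics/top0.png

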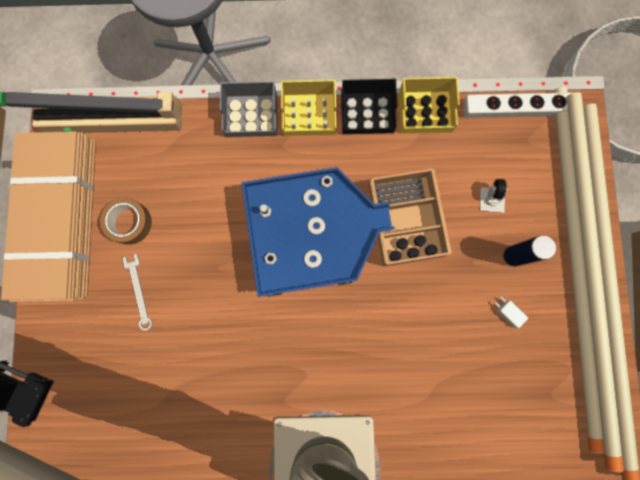

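View pics/scene0.png

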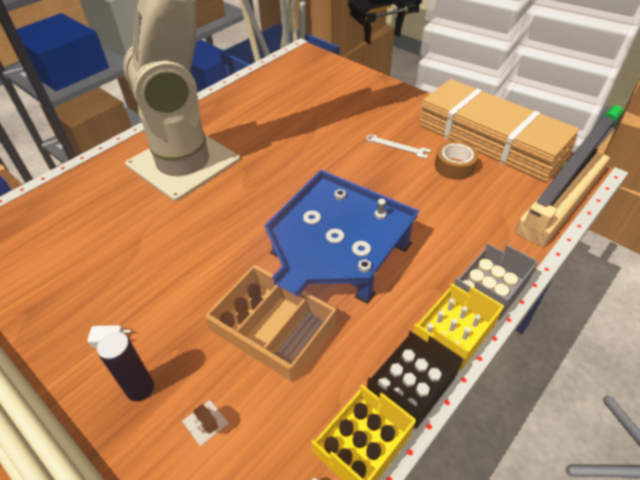

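Top view: the washers are at about (312,198), (316,226) and (313,259), the nuts at (327,181) and (270,258), and the bolt at (264,210). The spout ends at about (390,217). The scene view agrees with this.

```bash
cat > h.py <<'E'
from bench import r
import cv2, numpy as np
from scipy.spatial.transform import Rotation as Ro
def ray(c,uv,z):
    uv=np.atleast_2d(np.array(uv,float)); K=c["K"]
    n=cv2.undistortPoints(uv[:,None],K,np.array([c["k1"],0,0,0,0]))[:,0]
    d=np.c_[n,np.ones(len(n))]@c["R"]; o=-c["R"].T@c["t"]
    return o+d*((z-o[2])/d[:,2])[:,None]
def proj(c,X):
    p,_=cv2.projectPoints(np.atleast_2d(np.array(X,float)),cv2.Rodrigues(c["R"])[0],c["t"],c["K"],np.array([c["k1"],0,0,0,0])); return p[:,0]
def blue(im):
    h=cv2.cvtColor(im,cv2.COLOR_RGB2HSV); return cv2.inRange(h,(100,120,40),(125,255,255))
def blobs(c,z,box=None,amin=20):
    h=cv2.cvtColor(c["image"],cv2.COLOR_RGB2HSV)
    m=cv2.inRange(h,(0,0,90),(180,90,255))
    if box is not None:
        k=np.zeros_like(m); cv2.fillPoly(k,[np.int32(box)],255); m&=k
    out=[]
    for q in cv2.findContours(m,cv2.RETR_EXTERNAL,cv2.CHAIN_APPROX_NONE)[0]:
        a=cv2.contourArea(q)
        if a>amin:
            (u,v),rad=cv2.minEnclosingCircle(q); M=cv2.moments(q)
            out.append((round(u,1),round(v,1),round(rad,1),a,ray(c,[M['m10']/M['m00'],M['m01']/M['m00']],z)[0].round(4)))
    return out
E
python3 - <<'E'
from h import *
c=r.camera("top"); b=blue(c["image"]); b[:, :220]=0;b[:150]=0;b[320:]=0;b[:,420:]=0
q=max(cv2.findContours(b,0,1)[0],key=cv2.contourArea)
p=cv2.approxPolyDP(q,3,True)[:,0]
W=ray(c,p,0.101)
for a,w in zip(p,W): print(a,w.round(4), c["range_z"][a[1],a[0]])
print(blobs(c,0.086,p))
for uv in ((312,190),(316,240)):
    print(c["range_z"][uv[1],uv[0]])
E
```

```text
[388 203] [ 0.6009 -0.1592  0.101 ] 1.0755109
[374 205] [ 0.5969 -0.1269  0.101 ] 1.0769019
[336 168] [ 0.6869 -0.0421  0.101 ] 1.0907406
[243 183] [0.656  0.1743 0.101 ] 1.0852964
[258 294] [0.3995 0.14   0.101 ] 1.0514413
[355 279] [ 0.4283 -0.0777  0.101 ] 1.0528415
[377 233] [ 0.5317 -0.1312  0.101 ] 1.0670061
[391 228] [ 0.5425 -0.1635  0.101 ] 1.0696113
[(270.1, 258.1, 6.5, 115.5, array([0.4812, 0.1142, 0.086 ])), (312.4, 258.4, 9.4, 253.0, array([0.4784, 0.017 , 0.086 ])), (315.9, 225.4, 9.3, 248.0, array([0.555 , 0.0074, 0.086 ])), (264.9, 210.1, 7.2, 123.0, array([0.5931, 0.1261, 0.086 ])), (311.5, 197.4, 9.2, 241.0, array([0.6221, 0.0164, 0.086 ])), (326.5, 181.0, 6.3, 109.0, array([ 0.6604, -0.0196,  0.086 ]))]
1.0983052
1.0864729
```

```bash
cat >> h.py <<'E'
O=np.array([.5537,-.0307]); TH=np.deg2rad(-82.2)
def frame(): 
    X=np.array([np.cos(TH),np.sin(TH)]); return X,np.array([-X[1],X[0]])
def t2w(x,y): X,Y=frame(); return O+x*X+y*Y
def w2t(p): X,Y=frame(); d=np.array(p)[:2]-O; return np.array([d@X,d@Y])
def go(x,y,z,ang):
    """tray x,y (m), world z, push heading in tray deg: prints turn and shift in tool axes (after the turn)"""
    s=r.read_state(); R=Ro.from_quat(s["eef_rot"]); M=R.as_matrix()
    X,Y=frame(); a=TH+np.deg2rad(ang); h=np.array([np.cos(a),np.sin(a),0])
    best=None
    for sg in (1,-1):   # tool x = sg*heading
        T=np.c_[sg*h,[0,0,-1],np.cross(sg*h,[0,0,-1])]
        rv=np.rad2deg((R.inv()*Ro.from_matrix(T)).as_rotvec())
        if best is None or np.linalg.norm(rv)<np.linalg.norm(best[1]): best=(sg,rv,T)
    sg,rv,T=best; d=np.r_[t2w(x,y),z]-s["ee_pos"]
    print("t",round(s["time"],2),"tray",(w2t(s["ee_pos"])*1e3).round(1),"z",s["ee_pos"][2].round(4),"w",s["width"].round(4),"F",s["ft_force"].round(1),"j",s["joint_positions"].round(2))
    print("heading=tool x *",sg,"turn",rv.round(2),"shift now-axes",(M.T@d*1e3).round(1),"after-turn axes",(T.T@d*1e3).round(1))
E
python3 - <<'E'
from h import *
go(-.08,.006,.22,0)
E
```

```text
Traceback (most recent call last):
  File "h.py", line 40, in go
    print("t",round(s["time"],2),"tray",(w2t(s["ee_pos"])*1e3).round(1),"z",s["ee_pos"][2].round(4),"w",s["width"].round(4),"F",s["ft_force"].round(1),"j",s["joint_positions"].round(2))
                                                                                                        ^^^^^^^^^^^^^^^^
AttributeError: 'float' object has no attribute 'round'
```

```bash
sed -i 's/s\["width"\].round(4)/round(s["width"],4)/' h.py
python3 - <<'E'
from h import *
go(-.08,.006,.22,0)
E
```

```text
t 0.15 tray [-640.4 -221.6] z 0.2219 w 0.0869 F [ 0.4 -0.1 -0.9] j [-1.19  0.33 -0.06  1.46  0.02  1.35 -0.09]
heading=tool x * 1 turn [5.000e-02 5.889e+01 4.000e-02] shift now-axes [ 484.4    2.4 -362.2] after-turn axes [560.4   1.9 227.6]
```

```bash
python3 -m jog '[[0,0,0,0,7,0],[0,0,0,0,7,0],[0,0,0,0,7,0],[0,0,0,0,7,0],[0,0,0,0,7,0],[0,0,0,0,7,0],[0,0,0,0,7,0],[0,0,0,0,7,0],[0,0,0,0,2.9,0]]' -0.68 10
python3 -m jog '[[0.03,0,0.015,0,0,0],[0.03,0,0.015,0,0,0],[0.035,0,0.015,0,0,0],[0.035,0,0.015,0,0,0],[0.035,0,0.015,0,0,0],[0.035,0,0.015,0,0,0],[0.035,0,0.015,0,0,0],[0.035,0,0.015,0,0,0],[0.035,0,0.015,0,0,0],[0.035,0,0.015,0,0,0],[0.035,0,0.015,0,0,0],[0.035,0,0.015,0,0,0]]'
python3 - <<'E'
from h import *
go(-.08,.006,.22,0)
E
```

```text
time: 0.9
ee_pos: [0.2467, 0.5721, 0.2185]
eef_rot: [0.529, -0.471, 0.473, -0.524]
ft_force: [-0.1, 0.3, 0.1]
width: 0.0351
time: 1.9
ee_pos: [0.4701, 0.1733, 0.2159]
eef_rot: [0.533, -0.47, 0.469, -0.525]
ft_force: [1.4, 0.0, 0.2]
width: 0.0137
t 1.9 tray [-213.5  -55.1] z 0.2159 w 0.0137 F [1.4 0.  0.2] j [-0.82  0.06  0.4   1.8  -0.02  1.29 -0.3 ]
heading=tool x * 1 turn [ 0.54 -0.93  0.34] shift now-axes [132.5  -3.9  63.2] after-turn axes [133.5  -4.1  61.1]
```

```bash
python3 -m jog '[[0.033,-0.001,0.015,0.5,-0.9,0.3],[0.033,-0.001,0.015,0,0,0],[0.033,-0.001,0.015,0,0,0],[0.034,0,0.015,0,0,0],[0,0,0,0,0,0]]'
python3 - <<'E'
from h import *
go(-.08,.006,.22,0)
c=r.camera("wrist");cv2.imwrite("pics/w1.png",c["image"][:,:,::-1]);print(c["R"],c["t"],-c["R"].T@c["t"])
E
```

```text
time: 2.32
ee_pos: [0.5513, 0.0337, 0.2196]
eef_rot: [0.531, -0.466, 0.468, -0.531]
ft_force: [0.1, -0.6, -1.1]
width: 0.0139
t 2.32 tray [-64.2   6.3] z 0.2196 w 0.0139 F [ 0.1 -0.6 -1.1] j [-0.62  0.18  0.54  1.69 -0.09  1.3   0.06]
heading=tool x * 1 turn [-0.09 -0.47  0.18] shift now-axes [-15.8  -0.5  -0.5] after-turn axes [-15.8  -0.4  -0.3]
[[ 0.99182782  0.12756412  0.00222806]
 [ 0.12217974 -0.95470255  0.27132114]
 [ 0.03673798 -0.26883163 -0.9624863 ]] [-0.55207012 -0.06765586  0.37545719] [0.54203115 0.10676789 0.38095892]
```

View pics/w1.png

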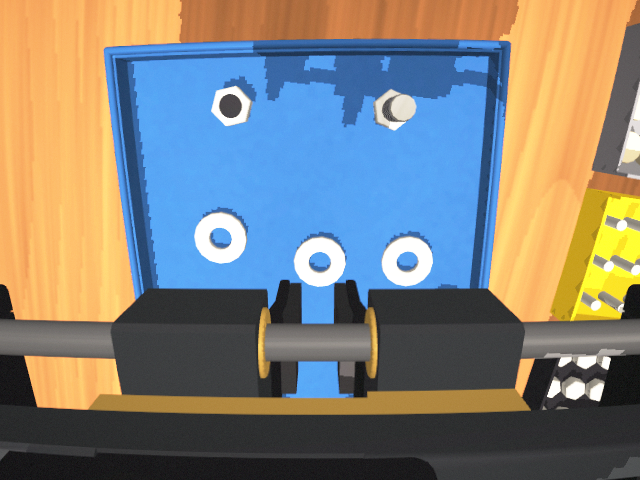

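Wrist view: the back wall runs along the top, with rim corners at (106,48) and (509,42). The washers are at (220,238), (320,261) and (407,261), with nut_1 and the bolt behind them.

```bash
python3 - <<'E'
from h import *
c=r.camera("wrist")
box=[[120,60],[500,60],[490,287],[140,287]]
for b in blobs(c,.086,box,200): print(b, (w2t(b[4])*1e3).round(1))
m=blue(c["image"]); q=max(cv2.findContours(m,0,1)[0],key=cv2.contourArea)
for v in (80,150,220):
    u=np.where(m[v])[0]; e=ray(c,[[u[u>60].min(),v],[u[u<540].max(),v]],.101); print(v,u.min(),u.max(),[(w2t(p)*1e3).round(1) for p in e])
for u in (150,230,460):
    v=np.where(m[:,u])[0].min(); print(u,v,(w2t(ray(c,[u,v],.101)[0])*1e3).round(1))
E
```

```text
(407.5, 265.0, 26.1, 1920.5, array([0.6229, 0.0174, 0.086 ])) [-38.3  75.1]
(320.4, 265.6, 25.8, 1919.5, array([0.5568, 0.0087, 0.086 ])) [-38.6   8.4]
(221.5, 241.2, 26.5, 2044.0, array([0.4807, 0.0175, 0.086 ])) [-57.7 -65.8]
(395.0, 114.4, 22.3, 1202.5, array([0.5938, 0.1249, 0.086 ])) [-148.7   60.8]
(232.5, 110.5, 21.2, 1159.0, array([0.4818, 0.1129, 0.086 ])) [-152.   -51.7]
80 108 508 [array([-173.2, -131.5]), array([-171.1,  132.9])]
150 116 502 [array([-127.3, -131.1]), array([-125.4,  133. ])]
220 125 495 [array([ -78.1, -130.8]), array([-76.3, 133. ])]
150 50 [-190.9 -101.2]
230 47 [-191.1  -48.7]
460 46 [-191.6   99.1]
```

```bash
cat >> h.py <<'E'
O=O+.001*frame()[1]
E
python3 -m jog '[[-0.016,0,0,0,0,0],[0,0.03,0,0,0,0],[0,0.035,0,0,0,0],[0,0.035,0,0,0,0],[0,0.025,0,0,0,0],[0,0,0,0,0,0]]'
python3 - <<'E'
from h import *
go(-.08,.007,.0825,0)
E
```

```text
time: 2.92
ee_pos: [0.5457, 0.0659, 0.0909]
eef_rot: [-0.532, 0.464, -0.462, 0.536]
ft_force: [-1.2, -0.3, 0.3]
width: 0.0141
t 2.92 tray [-96.8   4.1] z 0.0909 w 0.0141 F [-1.2 -0.3  0.3] j [-0.63  0.3   0.5   1.84 -0.17  1.04  0.08]
heading=tool x * 1 turn [-0.18  0.4  -0.28] shift now-axes [16.8  8.3  2.7] after-turn axes [16.8  8.4  2.9]
```

```bash
python3 -m jog '[[0.006,0.006,0.003,0,0.4,0],[0.006,0.002,0,0,0,0],[0.004,0,0,0,0,0],[0,0,0,0,0,0]]'
python3 - <<'E'
from h import *
go(-.08,.007,.0825,0)
E
```

```text
time: 3.25
ee_pos: [0.5516, 0.0524, 0.0851]
eef_rot: [-0.531, 0.464, -0.463, 0.536]
ft_force: [0.4, -0.1, -0.2]
width: 0.0141
t 3.25 tray [-82.6   8.2] z 0.0851 w 0.0141 F [ 0.4 -0.1 -0.2] j [-0.6   0.32  0.5   1.84 -0.18  1.03  0.11]
heading=tool x * 1 turn [-0.25  0.22 -0.36] shift now-axes [ 2.6  2.6 -1.3] after-turn axes [ 2.6  2.6 -1.2]
```

```bash
python3 -m jog '[[0,0.002,0,0,0,0],[0.005,0.001,0,0,0,0],[0.01,0,-0.0005,0,0,0],[0.01,0,-0.0005,0,0,0],[0.01,0,-0.0005,0,0,0],[0.01,0,-0.0005,0,0,0],[0.01,0,-0.0005,0,0,0],[0.01,0,-0.0005,0,0,0],[0.01,0,-0.0005,0,0,0],[0.01,0,-0.0005,0,0,0],[0.01,0,-0.0005,0,0,0]]'
python3 - <<'E'
from h import *
go(.06,.001,.0825,0)
c=r.camera("top");im=c["image"][150:310,230:460];cv2.imwrite("pics/t2.png",cv2.resize(im,None,fx=3,fy=3)[:,:,::-1])
E
```

```text
time: 4.17
ee_pos: [0.5635, -0.0517, 0.0853]
eef_rot: [-0.529, 0.464, -0.464, 0.538]
ft_force: [-0.5, 0.3, 0.4]
width: 0.0138
t 4.17 tray [22.2  5.9] z 0.0853 w 0.0138 F [-0.5  0.3  0.4] j [-0.44  0.34  0.55  1.81 -0.22  1.03  0.33]
heading=tool x * 1 turn [-0.63  0.19 -0.46] shift now-axes [37.8  2.4 -5. ] after-turn axes [37.8  2.8 -4.9]
```

View pics/t2.png

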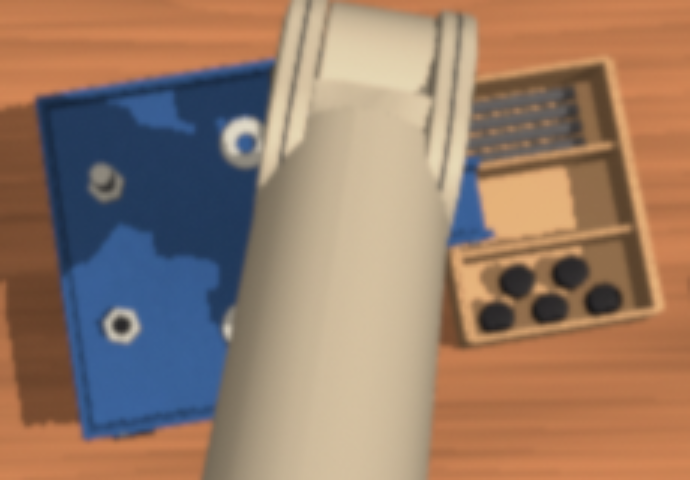

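The arm hides the washer from the top camera, so I'll use the scene camera.

```bash
python3 - <<'E'
from h import *
c=r.camera("scene");im=c["image"][150:350,200:430];cv2.imwrite("pics/s2.png",cv2.resize(im,None,fx=3,fy=3)[:,:,::-1])
print(proj(c,[*t2w(.05,.006),.086]))
E
```

```text
[[311.23141953 260.41253489]]
```

View pics/s2.png

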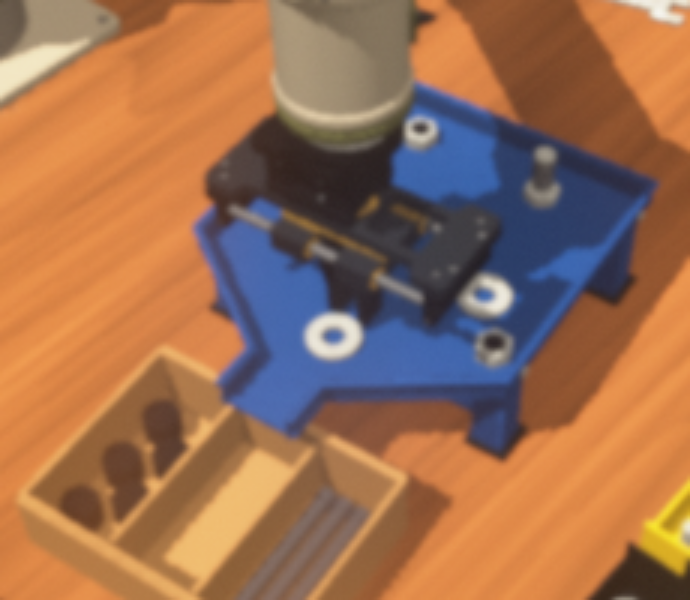

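Scene crop: the washer is at full-image pixel (311,262), right where a washer nested ahead of the fingers should be, so the push works. The tips are a bit high, so I'll lower them slightly and continue.

```bash
python3 -m jog '[[0.003,0.004,-0.001,0,0,0],[0.008,0.001,-0.001,0,0,0],[0.008,0.001,-0.001,0,0,0],[0.008,0.001,-0.001,0,0,0],[0.008,0.001,-0.001,0,0,0],[0,0,0,0,0,0]]'
cat >> h.py <<'E'
def look():
    c=r.camera("scene"); P=np.array([[*t2w(x,y),.08] for x,y in [(-.19,-.13),(-.19,.13),(.03,.13),(.1,.03),(.14,.03),(.14,-.03),(.1,-.03),(.03,-.13)]])
    for b in blobs(c,.086,proj(c,P),40): print("blob",b[:4],"tray",(w2t(b[4])*1e3).round(1))
    return c
E
python3 - <<'E'
from h import *
go(.07,.000,.0825,0); look()
E
```

```text
time: 4.77
ee_pos: [0.5674, -0.0718, 0.0811]
eef_rot: [-0.525, 0.464, -0.457, 0.548]
ft_force: [-0.4, -0.7, 0.1]
width: 0.0137
t 4.77 tray [42.6  7. ] z 0.0811 w 0.0137 F [-0.4 -0.7  0.1] j [-0.39  0.36  0.54  1.8  -0.25  1.03  0.41]
heading=tool x * 1 turn [-1.04  0.9  -1.65] shift now-axes [27.3 -2.3 -7.4] after-turn axes [27.4 -1.4 -7. ]
blob (330.0, 281.0, 19.0, 46.5) tray [85.7 51.8]
blob (290.5, 281.0, 17.5, 97.0) tray [124.3  -5.4]
blob (364.5, 265.6, 7.4, 137.5) tray [  1.8 106.4]
blob (306.5, 267.5, 10.8, 268.5) tray [71.9  8.2]
blob (328.0, 254.0, 8.1, 67.0) tray [16.1 25.8]
blob (361.0, 248.5, 9.7, 199.5) tray [-35.9  78.2]
blob (279.1, 235.1, 12.2, 85.0) tray [  24.5 -104.4]
blob (380.4, 214.0, 6.7, 81.5) tray [-145.9   60.7]
blob (339.7, 193.8, 6.4, 100.0) tray [-154.9  -53.4]
blob (313.5, 190.5, 20.4, 500.5) tray [-134.2 -105.1]
```

```bash
python3 -m jog '[[0.005,-0.001,-0.003,-1,0.9,-1.6],[0.008,0,-0.003,0,0,0],[0.008,0,-0.003,0,0,0],[0.006,0,-0.002,0,0,0],[0,0,0,0,0,0]]'
python3 - <<'E'
from h import *
go(.08,.000,.0825,0); look()
E
```

```text
time: 5.23
ee_pos: [0.5595, -0.1008, 0.0805]
eef_rot: [-0.533, 0.464, -0.464, 0.534]
ft_force: [-0.9, -0.9, 4.1]
width: 0.0139
t 5.23 tray [70.3 -4.7] z 0.0805 w 0.0139 F [-0.9 -0.9  4.1] j [-0.37  0.37  0.56  1.8  -0.23  1.04  0.42]
heading=tool x * 1 turn [-0.02  0.22 -0.07] shift now-axes [ 9.7 -2.   4.7] after-turn axes [ 9.7 -2.   4.7]
blob (290.6, 278.8, 17.1, 383.5) tray [105.1  -3.1]
blob (364.2, 265.6, 7.6, 144.5) tray [  1.8 105.9]
blob (315.0, 262.0, 8.6, 74.0) tray [45.3 14.6]
blob (361.0, 248.0, 10.0, 240.0) tray [-36.1  75.9]
blob (271.0, 238.5, 9.4, 60.0) tray [  38.3 -108.6]
blob (315.5, 217.0, 6.2, 62.5) tray [-61.  -55.2]
blob (380.4, 213.5, 6.6, 81.5) tray [-146.1   60.9]
blob (339.7, 193.8, 6.4, 100.0) tray [-154.9  -53.4]
blob (304.5, 193.5, 20.6, 406.5) tray [-106.4 -110.2]
```

```bash
python3 -m jog '[[0.003,-0.002,0.003,0,0,0],[0.004,0,0.001,0,0,0],[0,0,0,0,0,0]]'
python3 - <<'E'
from h import *
go(.12,.000,.0825,0)
E
```

```text
time: 5.53
ee_pos: [0.5645, -0.1079, 0.0824]
eef_rot: [-0.533, 0.464, -0.464, 0.534]
ft_force: [-1.1, -0.8, 0.5]
width: 0.0142
t 5.53 tray [78.  -0.7] z 0.0824 w 0.0142 F [-1.1 -0.8  0.5] j [-0.36  0.38  0.56  1.78 -0.23  1.05  0.43]
heading=tool x * 1 turn [ 0.    0.18 -0.1 ] shift now-axes [42.  -0.2  0.6] after-turn axes [42.  -0.1  0.7]
```

```bash
python3 -m jog '[[0.006,0,0.0003,0,0,0],[0.008,0,0.0003,0,0,0],[0.008,0,0,0,0,0],[0.008,0,0,0,0,0],[0.006,0,0,0,0,0],[0,0,0,0,0,0],[0,0,0,0,0,0]]'
python3 - <<'E'
from h import *
go(.12,.000,.0825,0)
c=look();im=c["image"][210:350,200:360];cv2.imwrite("pics/s3.png",cv2.resize(im,None,fx=3,fy=3)[:,:,::-1])
E
```

```text
time: 6.12
ee_pos: [0.5708, -0.1482, 0.082]
eef_rot: [-0.533, 0.465, -0.464, 0.534]
ft_force: [0.4, 0.4, -0.1]
width: 0.014
t 6.12 tray [118.8   0. ] z 0.082 w 0.014 F [ 0.4  0.4 -0.1] j [-0.28  0.41  0.57  1.74 -0.25  1.06  0.51]
heading=tool x * 1 turn [ 0.02  0.15 -0.08] shift now-axes [ 1.2 -0.5 -0. ] after-turn axes [ 1.2 -0.5 -0. ]
blob (302.5, 279.0, 8.5, 67.0) tray [98.2 17.9]
blob (363.9, 265.5, 7.5, 151.5) tray [  1.4 105.1]
blob (361.0, 248.0, 10.0, 237.0) tray [-36.1  75.9]
blob (380.5, 213.5, 6.7, 82.5) tray [-146.2   61. ]
blob (296.2, 218.0, 24.9, 717.0) tray [-45.9 -97. ]
blob (339.7, 193.8, 6.4, 99.0) tray [-154.8  -53.4]
```

View pics/s3.png

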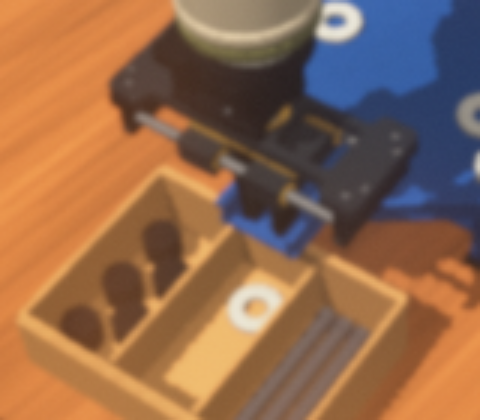

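First washer is in the middle cell. Next is washer 3, at tray (-37,74).

```bash
python3 -m jog '[[0,-0.02,0,0,0,0],[0,-0.025,0,0,0,0],[-0.01,-0.005,0,0,-7,0],[-0.02,0,0,0,-7,0],[-0.02,0,0.01,0,-7,0],[-0.02,0,0.01,0,-7,0],[-0.02,0,0.01,0,-7,0],[-0.02,0,0.01,0,-2,0],[0,0,0,0,0,0]]'
python3 - <<'E'
from h import *
go(-.073,.101,.12,-37)
E
```

```text
time: 6.92
ee_pos: [0.5525, -0.0262, 0.1341]
eef_rot: [0.657, -0.263, 0.262, -0.656]
ft_force: [-0.2, -0.0, 0.3]
width: 0.014
t 6.92 tray [-4.6 -1.6] z 0.1341 w 0.014 F [-0.2 -0.   0.3] j [-0.41  0.25  0.43  1.79 -0.12  1.13  0.87]
heading=tool x * 1 turn [ 9.000e-02  7.567e+01 -1.000e-02] shift now-axes [ 10.7  13.9 122.8] after-turn axes [-116.4   14.1   40.8]
```

Tool +y turns toward negative headings, so the arm is now heading about +38°. That suits washer 1, at (-57.5,-67), so I'll do that one next.

```bash
python3 - <<'E'
from h import *
go(-.096,-.089,.12,30)
E
```

```text
t 6.92 tray [-4.6 -1.6] z 0.1341 w 0.014 F [-0.2 -0.   0.3] j [-0.41  0.25  0.43  1.79 -0.12  1.13  0.87]
heading=tool x * 1 turn [ 0.06  8.67 -0.05] shift now-axes [-125.9   14.2  -11.1] after-turn axes [-122.8   14.1  -30. ]
```

```bash
python3 -m jog '[[0,0,0,0,5,0],[-0.01,0,-0.005,0,3.6,0],[-0.025,0,-0.006,0,0,0],[-0.025,0,-0.006,0,0,0],[-0.025,0,-0.006,0,0,0],[-0.02,0,-0.005,0,0,0],[0,0,0,0,0,0],[0,0,0,0,0,0]]'
python3 - <<'E'
from h import *
go(-.096,-.089,.0825,30)
E
```

```text
time: 7.58
ee_pos: [0.462, 0.0422, 0.1337]
eef_rot: [0.634, -0.313, 0.313, -0.634]
ft_force: [0.0, 0.6, 0.1]
width: 0.0141
t 7.58 tray [-84.7 -81.9] z 0.1337 w 0.0141 F [0.  0.6 0.1] j [-0.57  0.04  0.39  2.   -0.02  1.1   0.48]
heading=tool x * 1 turn [ 0.05 -0.4   0.03] shift now-axes [-13.3  51.2  -0.5] after-turn axes [-13.3  51.2  -0.5]
```

```bash
python3 -m jog '[[-0.013,0,0,0,0,0],[0,0.01,0,0,0,0],[0,0.016,0,0,0,0],[0,0.014,0,0,0,0],[0,0.007,0,0,0,0],[0,0,0,0,0,0],[0,0,0,0,0,0]]'
python3 - <<'E'
from h import *
go(-.09,-.0855,.0825,30)
E
```

```text
time: 8.17
ee_pos: [0.4583, 0.048, 0.0841]
eef_rot: [0.633, -0.314, 0.317, -0.633]
ft_force: [-0.3, -0.2, 0.3]
width: 0.0136
t 8.17 tray [-90.9 -84.8] z 0.0841 w 0.0136 F [-0.3 -0.2  0.3] j [-0.57  0.1   0.38  2.06 -0.04  0.99  0.48]
heading=tool x * 1 turn [-0.06 -0.76  0.21] shift now-axes [ 0.4  1.6 -1. ] after-turn axes [ 0.4  1.6 -1. ]
```

```bash
python3 -m jog '[[0.003,0.0015,0,0,-0.7,0],[0.006,0.0005,0,0,0,0],[0.009,0.0003,0,0,0,0],[0.009,0.0003,0,0,0,0],[0.009,0.0003,0,0,0,0],[0.009,0.0003,0,0,0,0],[0.009,0.0003,0,0,0,0],[0.009,0.0003,0,0,0,0],[0.009,0.0003,0,0,0,0],[0.006,0,0,0,0,0],[0,0,0,0,0,0]]'
python3 - <<'E'
from h import *
go(.036,-.014,.0825,30);look()
E
```

```text
time: 9.08
ee_pos: [0.5141, -0.0227, 0.0824]
eef_rot: [-0.634, 0.309, -0.314, 0.635]
ft_force: [-0.2, -0.3, -0.1]
width: 0.0143
t 9.08 tray [-13.3 -39.2] z 0.0824 w 0.0143 F [-0.2 -0.3 -0.1] j [-0.45  0.22  0.44  1.94 -0.11  1.    0.71]
heading=tool x * 1 turn [-0.25 -0.12  0.37] shift now-axes [55.3  0.3 -2.7] after-turn axes [55.3 -0.1 -2.8]
blob (298.0, 281.5, 25.0, 110.0) tray [117.9   6.4]
blob (364.3, 265.5, 7.2, 138.0) tray [  1.5 105.8]
blob (361.0, 248.5, 10.0, 231.5) tray [-36.1  75.6]
blob (310.4, 243.4, 9.7, 235.5) tray [ 11.  -23.7]
blob (337.5, 216.5, 9.5, 69.0) tray [-87.6 -16.7]
blob (309.0, 214.0, 6.7, 44.5) tray [-58.7 -74.2]
blob (380.5, 213.5, 6.7, 97.5) tray [-148.5   59.2]
blob (282.5, 226.0, 18.2, 63.0) tray [ -12.6 -118.4]
```

```bash
python3 -m jog '[[0.005,0.0002,-0.001,0,0,0],[0.009,0.0002,-0.001,0,0,0],[0.009,0.0002,-0.001,0,0,0],[0.009,0.0002,-0.001,0,0,0],[0.009,0.0002,-0.001,0,0,0],[0.006,0.0002,0,0,0,0],[0.002,0,0,0,0,0],[-0.008,0,0,0,0,0],[-0.01,0,0,0,0,0],[0,0,0,0,0,0]]'
python3 - <<'E'
from h import *
go(.02,-0.0,.0825,0);look()
E
```

```text
time: 9.97
ee_pos: [0.53, -0.0529, 0.0807]
eef_rot: [-0.635, 0.309, -0.314, 0.635]
ft_force: [0.2, -0.0, -0.7]
width: 0.0139
t 9.97 tray [ 18.8 -27.5] z 0.0807 w 0.0139 F [ 0.2 -0.  -0.7] j [-0.39  0.27  0.46  1.9  -0.14  1.    0.79]
heading=tool x * 1 turn [-0.26 29.89  0.26] shift now-axes [14.8 -1.6 23.2] after-turn axes [ 1.2 -1.8 27.5]
blob (298.5, 281.0, 25.5, 112.5) tray [116.6   8.5]
blob (364.3, 265.5, 7.2, 138.0) tray [  1.5 105.8]
blob (305.5, 261.5, 10.1, 249.5) tray [59.6 -1.6]
blob (361.0, 247.5, 10.1, 235.5) tray [-36.2  75.5]
blob (333.5, 229.5, 9.6, 78.5) tray [-49.2  -3. ]
blob (304.5, 226.5, 6.5, 50.0) tray [-20.9 -59.5]
blob (277.9, 232.7, 13.7, 91.0) tray [  17.3 -111.7]
blob (380.4, 213.5, 6.6, 81.5) tray [-146.2   60.6]
blob (339.5, 194.6, 6.6, 94.5) tray [-155.4  -54.2]
```

```bash
python3 -m jog '[[-0.006,-0.0015,0,0,7,0],[0,0,0.004,0,7,0],[0,0,0.006,0,7,0],[0.002,0,0.006,0,7,0],[0,0,0.007,0,2,0],[0,0,0.002,0,0,0],[0,0,0,0,0,0]]'
python3 - <<'E'
from h import *
go(.02,-0.002,.0825,0)
E
```

```text
time: 10.6
ee_pos: [0.5501, -0.0386, 0.0833]
eef_rot: [-0.528, 0.467, -0.471, 0.531]
ft_force: [1.0, 0.6, 0.6]
width: 0.0135
t 10.6 tray [ 7.3 -5.6] z 0.0833 w 0.0135 F [1.  0.6 0.6] j [-0.47  0.31  0.53  1.85 -0.18  1.02  0.26]
heading=tool x * 1 turn [-0.42 -0.85  0.07] shift now-axes [12.7  0.8  3.8] after-turn axes [12.7  0.8  3.6]
```

```bash
python3 -m jog '[[0.006,0.0005,0.003,0,-0.8,0],[0.009,0.0003,0.001,0,0,0],[0.009,0.0002,0,0,0,0],[0.009,0.0002,0,0,0,0],[0.009,0.0002,0,0,0,0],[0.009,0.0002,0,0,0,0],[0.007,0.0002,0,0,0,0],[0,0,0,0,0,0]]'
python3 - <<'E'
from h import *
go(.118,0,.0825,0);look()
E
```

```text
time: 11.27
ee_pos: [0.5611, -0.1008, 0.0816]
eef_rot: [-0.532, 0.462, -0.465, 0.536]
ft_force: [0.0, 0.2, 0.5]
width: 0.0139
t 11.27 tray [70.5 -3.2] z 0.0816 w 0.0139 F [0.  0.2 0.5] j [-0.36  0.36  0.55  1.8  -0.22  1.03  0.41]
heading=tool x * 1 turn [-0.4   0.32  0.02] shift now-axes [47.5 -0.8  2.9] after-turn axes [47.5 -0.9  3.2]
blob (328.5, 281.0, 17.5, 40.5) tray [85.6 51.5]
blob (290.8, 279.5, 17.2, 382.0) tray [105.   -2.8]
blob (364.5, 266.0, 7.6, 142.0) tray [  1.6 106.1]
blob (316.0, 260.5, 8.3, 71.0) tray [44.3 15. ]
blob (361.0, 248.0, 10.0, 239.0) tray [-36.1  75.7]
blob (270.5, 239.0, 9.7, 71.0) tray [  39.2 -106.8]
blob (380.5, 213.5, 6.7, 82.5) tray [-146.2   61. ]
blob (339.7, 193.8, 6.4, 100.0) tray [-154.9  -53.4]
blob (305.0, 192.5, 21.6, 392.5) tray [-107.9 -110.4]
```

Same state as with the first washer, so I'll use the same correction and final push.

```bash
python3 -m jog '[[0.003,-0.001,0.002,-0.4,0.3,0],[0.005,0,0.001,0,0,0],[0.006,0,0.0003,0,0,0],[0.008,0,0,0,0,0],[0.008,0,0,0,0,0],[0.008,0,0,0,0,0],[0.006,0,0,0,0,0],[0,0,0,0,0,0],[0,0,0,0,0,0]]'
python3 - <<'E'
from h import *
go(.118,0,.0825,0)
c=look();im=c["image"][210:350,200:360];cv2.imwrite("pics/s4.png",cv2.resize(im,None,fx=3,fy=3)[:,:,::-1])
E
```

```text
time: 12.07
ee_pos: [0.5713, -0.1473, 0.0824]
eef_rot: [0.534, -0.465, 0.464, -0.533]
ft_force: [1.3, 0.0, -0.4]
width: 0.0141
t 12.07 tray [117.9   0.6] z 0.0824 w 0.0141 F [ 1.3  0.  -0.4] j [-0.28  0.41  0.56  1.74 -0.24  1.06  0.5 ]
heading=tool x * 1 turn [ 0.09  0.06 -0.  ] shift now-axes [ 0.1 -0.1 -0.6] after-turn axes [ 0.1 -0.1 -0.6]
blob (303.5, 278.5, 8.7, 68.5) tray [96.9 19.1]
blob (364.0, 265.2, 7.4, 150.5) tray [  1.2 104.9]
blob (361.3, 248.0, 9.8, 237.0) tray [-36.2  76.1]
blob (380.4, 213.5, 6.6, 80.5) tray [-146.1   60.8]
blob (290.0, 211.5, 23.2, 563.0) tray [ -42.8 -107.3]
blob (339.8, 194.0, 6.3, 98.0) tray [-154.8  -53.2]
```

View pics/s4.png

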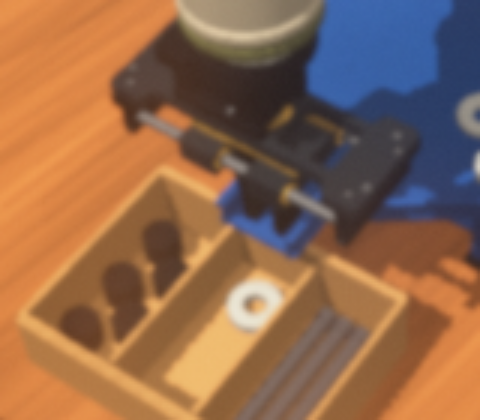

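The second washer seems to have landed on top of the first: the ring is slightly higher and shifted, and nothing is left in the tray there. I'll check that by depth later. Now the third washer.

```bash
python3 -m jog '[[0,-0.02,0,0,0,0],[0,-0.025,0,0,0,0],[-0.01,-0.005,0,0,7,0],[-0.02,0,0,0,7,0],[-0.02,0,0.005,0,7,0],[-0.02,0,0.005,0,7,0],[-0.02,0,0.005,0,7,0],[-0.02,0,0.005,0,2,0],[-0.02,0,0,0,0,0],[0,0,0,0,0,0],[0,0,0,0,0,0]]'
python3 - <<'E'
from h import *
go(-.074,.101,.13,-37)
c=r.camera("top"); b=blobs(c,.01,np.int32([[385,205],[420,205],[425,235],[390,235]])); print(b)
for uv in [(400,216),(404,216),(402,212),(406,212)]: print(uv,c["range_z"][uv[1],uv[0]])
E
```

```text
time: 13.03
ee_pos: [0.6222, -0.022, 0.1345]
eef_rot: [-0.354, 0.614, -0.612, 0.353]
ft_force: [-1.2, -0.3, 0.3]
width: 0.0138
t 13.03 tray [ 0.6 68. ] z 0.1345 w 0.0138 F [-1.2 -0.3  0.3] j [-0.53  0.44  0.64  1.61 -0.28  1.19 -0.35]
heading=tool x * 1 turn [ 0.18 -0.88 -0.03] shift now-axes [-79.2   4.6 -19.8] after-turn axes [-79.5   4.5 -18.6]
[(389.0, 218.0, 13.0, 105.5, array([ 0.5786, -0.1846,  0.01  ]))]
(400, 216) 1.1679221
(404, 216) 1.1727903
(402, 212) 1.1704414
(406, 212) 1.1737221
```

```bash
python3 -m jog '[[-0.02,0,-0.005,0,-0.9,0],[-0.024,0,-0.006,0,0,0],[-0.022,0,-0.005,0,0,0],[-0.01,0,-0.003,0,0,0],[0,0,0,0,0,0],[0,0,0,0,0,0]]'
python3 - <<'E'
from h import *
go(-.074,.101,.0825,-37)
E
```

```text
time: 13.58
ee_pos: [0.6419, 0.052, 0.135]
eef_rot: [-0.357, 0.612, -0.609, 0.356]
ft_force: [-0.3, -0.9, -0.1]
width: 0.0138
t 13.58 tray [-70.   97.6] z 0.135 w 0.0138 F [-0.3 -0.9 -0.1] j [-0.6   0.49  0.61  1.54 -0.29  1.21 -0.46]
heading=tool x * 1 turn [ 0.2  -0.19  0.  ] shift now-axes [-5.2 52.5  0.5] after-turn axes [-5.2 52.5  0.3]
```

```bash
python3 -m jog '[[-0.005,0.01,0,0,0,0],[0,0.016,0,0,0,0],[0,0.015,0,0,0,0],[0,0.009,0,0,0,0],[0,0,0,0,0,0],[0,0,0,0,0,0]]'
python3 - <<'E'
from h import *
go(-.074,.101,.0825,-37)
E
```

```text
time: 14.08
ee_pos: [0.6435, 0.0489, 0.0817]
eef_rot: [-0.355, 0.612, -0.612, 0.353]
ft_force: [-0.0, 0.4, 0.2]
width: 0.0137
t 14.08 tray [-66.6  98.8] z 0.0817 w 0.0137 F [-0.   0.4  0.2] j [-0.58  0.54  0.59  1.59 -0.32  1.12 -0.44]
heading=tool x * 1 turn [ 0.11 -0.66  0.11] shift now-axes [-7.2 -0.8 -2.7] after-turn axes [-7.2 -0.8 -2.7]
```

```bash
python3 -m jog '[[0.004,0,0,0,-0.6,0],[0.008,0,0,0,0,0],[0.009,0,0,0,0,0],[0.009,0,0,0,0,0],[0.009,0,0,0,0,0],[0.009,0,0,0,0,0],[0.009,0,0,0,0,0],[0.009,0,0,0,0,0],[0.009,0,0,0,0,0],[0.006,0,0,0,0,0],[0,0,0,0,0,0]]'
python3 - <<'E'
from h import *
go(.038,.017,.0825,-37);look()
E
```

```text
time: 15.0
ee_pos: [0.6001, -0.0328, 0.0851]
eef_rot: [0.356, -0.61, 0.611, -0.357]
ft_force: [-0.7, 0.7, 0.4]
width: 0.0141
t 15.0 tray [ 8.3 44.7] z 0.0851 w 0.0141 F [-0.7  0.7  0.4] j [-0.52  0.44  0.63  1.71 -0.29  1.08 -0.31]
heading=tool x * 1 turn [-0.09 -0.23 -0.03] shift now-axes [40.4  2.6 -4.1] after-turn axes [40.4  2.6 -4.3]
blob (311.0, 281.5, 38.0, 128.0) tray [114.2  11.5]
blob (364.0, 265.6, 7.5, 100.5) tray [  5.8 107.9]
blob (327.0, 255.5, 13.2, 274.5) tray [28.4 28.7]
blob (380.5, 209.5, 9.8, 116.5) tray [-153.4   56.2]
blob (337.5, 199.0, 10.5, 45.5) tray [-135.4  -44. ]
blob (288.0, 220.5, 25.5, 45.0) tray [  17.1 -115.4]
blob (336.0, 186.5, 21.5, 453.5) tray [-164.7  -78.5]
```

```bash
python3 -m jog '[[0.003,0.003,-0.001,0,0,0],[0.007,0.0008,-0.0015,0,0,0],[0.009,0.0003,-0.001,0,0,0],[0.009,0.0003,-0.001,0,0,0],[0.006,0.0003,-0.001,0,0,0],[0.002,0,0,0,0,0],[-0.008,0,0,0,0,0],[-0.01,0,0,0,0,0],[-0.003,0,0,0,0,0],[0,0,0,0,0,0]]'
python3 - <<'E'
from h import *
go(.012,0,.0825,0);look()
E
```

```text
time: 15.88
ee_pos: [0.588, -0.0423, 0.0805]
eef_rot: [0.356, -0.61, 0.611, -0.358]
ft_force: [-2.6, -3.9, 5.7]
width: 0.014
t 15.88 tray [16.2 31.4] z 0.0805 w 0.014 F [-2.6 -3.9  5.7] j [-0.51  0.42  0.63  1.75 -0.28  1.05 -0.3 ]
heading=tool x * 1 turn [-1.800e-01 -3.709e+01 -3.000e-02] shift now-axes [ 15.6  -2.1 -27.6] after-turn axes [ -4.2  -2.  -31.4]
blob (311.0, 281.5, 38.0, 130.0) tray [114.6   9. ]
blob (364.0, 265.5, 7.5, 140.0) tray [  2.6 106. ]
blob (308.9, 261.5, 10.2, 254.5) tray [55.9  3.9]
blob (380.4, 213.3, 6.6, 80.0) tray [-146.2   60.8]
blob (286.0, 224.0, 22.8, 47.0) tray [  21.7 -113.1]
blob (330.0, 200.5, 11.0, 42.5) tray [-121.9  -54.8]
blob (331.0, 189.0, 22.0, 553.5) tray [-156.8  -85.9]
```

```bash
python3 -m jog '[[-0.008,-0.002,0,0,-7,0],[-0.004,0,-0.005,0,-7,0],[-0.002,0,-0.006,0,-7,0],[0,0,-0.006,0,-7,0],[0,0,-0.006,0,-7,0],[0,0,-0.004,0,-2,0],[0,0,0,0,0,0],[0,0,0,0,0,0]]'
python3 - <<'E'
from h import *
go(.012,0.002,.0825,0)
E
```

```text
time: 16.6
ee_pos: [0.5668, -0.0222, 0.0805]
eef_rot: [-0.537, 0.459, -0.46, 0.538]
ft_force: [-0.3, -0.3, 1.4]
width: 0.014
t 16.6 tray [-6.7 13.2] z 0.0805 w 0.014 F [-0.3 -0.3  1.4] j [-0.46  0.35  0.5   1.8  -0.19  1.03  0.27]
heading=tool x * 1 turn [-0.03  1.16  0.02] shift now-axes [ 18.4  -2.  -11.5] after-turn axes [ 18.7  -2.  -11.2]
```

```bash
python3 -m jog '[[0.003,-0.002,-0.006,0,1.1,0],[0.004,0,-0.004,0,0,0],[0,0,-0.001,0,0,0],[0,0,0,0,0,0]]'
python3 - <<'E'
from h import *
go(.078,0.0,.0825,0)
E
```

```text
time: 16.93
ee_pos: [0.5565, -0.0314, 0.0824]
eef_rot: [-0.531, 0.466, -0.467, 0.531]
ft_force: [0.1, 0.4, -0.1]
width: 0.0141
t 16.93 tray [1.  1.7] z 0.0824 w 0.0141 F [ 0.1  0.4 -0.1] j [-0.46  0.33  0.51  1.83 -0.19  1.03  0.26]
heading=tool x * 1 turn [-0.03 -0.35  0.03] shift now-axes [77.  -0.1 -1.2] after-turn axes [77.  -0.1 -1.7]
```

```bash
python3 -m jog '[[0.006,0,0,0,-0.3,0],[0.009,0,-0.0005,0,0,0],[0.009,0,0,0,0,0],[0.009,0,0,0,0,0],[0.009,0,0,0,0,0],[0.009,0,0,0,0,0],[0.009,0,0,0,0,0],[0.007,0,0,0,0,0],[0,0,0,0,0,0]]'
python3 - <<'E'
from h import *
go(.118,0,.0825,0);look()
E
```

```text
time: 17.68
ee_pos: [0.566, -0.1067, 0.0823]
eef_rot: [0.532, -0.465, 0.466, -0.532]
ft_force: [0.0, 0.2, 0.2]
width: 0.0138
t 17.68 tray [77.   0.9] z 0.0823 w 0.0138 F [0.  0.2 0.2] j [-0.34  0.38  0.54  1.78 -0.22  1.04  0.41]
heading=tool x * 1 turn [-0.03 -0.17  0.08] shift now-axes [41.  -0.1 -0.7] after-turn axes [41.  -0.2 -0.9]
blob (289.6, 281.3, 16.6, 386.0) tray [110.1  -0.7]
blob (364.2, 265.6, 7.6, 144.5) tray [  1.9 106. ]
blob (315.5, 264.5, 8.5, 77.0) tray [51.9 20.4]
blob (272.3, 236.2, 6.8, 49.5) tray [  42.2 -104.6]
blob (380.4, 213.5, 6.6, 82.5) tray [-146.2   60.7]
blob (339.8, 194.0, 6.3, 99.0) tray [-154.9  -53.3]
blob (303.2, 193.8, 22.3, 503.5) tray [-100.8 -107.7]
```

```bash
python3 -m jog '[[0.006,0,-0.0005,0,0,0],[0.008,0,0,0,0,0],[0.008,0,0,0,0,0],[0.008,0,0,0,0,0],[0.006,0,0,0,0,0],[0,0,0,0,0,0],[0,0,0,0,0,0]]'
python3 -m jog '[[0,-0.02,0,0,0,0],[0,-0.035,0,0,0,0],[0,-0.04,0,0,0,0],[-0.03,-0.02,-0.01,0,0,0],[-0.04,0,-0.01,0,0,0],[-0.04,0,-0.01,0,0,0],[-0.04,0,-0.01,0,0,0],[-0.04,0,-0.01,0,0,0],[-0.04,0,-0.01,0,0,0],[-0.04,0,0,0,0,0],[-0.03,0,0,0,0,0],[0,0,0,0,0,0]]'
python3 - <<'E'
from h import *
go(.118,0,.2,0)
c=look();im=c["image"][150:350,200:430];cv2.imwrite("pics/s5.png",cv2.resize(im,None,fx=3,fy=3)[:,:,::-1])
c=r.camera("top");im=c["image"][150:310,230:460];cv2.imwrite("pics/t5.png",cv2.resize(im,None,fx=3,fy=3)[:,:,::-1])
E
```

```text
time: 18.32
ee_pos: [0.5709, -0.1442, 0.0822]
eef_rot: [-0.533, 0.465, -0.465, 0.533]
ft_force: [0.5, 0.4, 1.4]
width: 0.0138
time: 19.32
ee_pos: [0.4659, 0.1542, 0.2028]
eef_rot: [-0.531, 0.465, -0.467, 0.532]
ft_force: [-0.5, -0.6, -0.8]
width: 0.0141
t 19.32 tray [-195.1  -62.9] z 0.2028 w 0.0141 F [-0.5 -0.6 -0.8] j [-0.74  0.04  0.33  1.85 -0.01  1.25 -0.27]
heading=tool x * 1 turn [-0.18 -0.29  0.  ] shift now-axes [312.8   3.1  64.5] after-turn axes [313.1   2.8  62.9]
blob (297.5, 282.0, 24.5, 87.0) tray [122.3   2.3]
blob (364.3, 265.5, 7.2, 136.0) tray [  1.2 105.7]
blob (380.0, 209.0, 9.5, 146.0) tray [-158.2   54.3]
blob (291.0, 216.5, 29.6, 55.0) tray [  -5.7 -120.3]
blob (339.7, 193.8, 6.4, 101.0) tray [-155.2  -53.5]
```

View pics/s5.png

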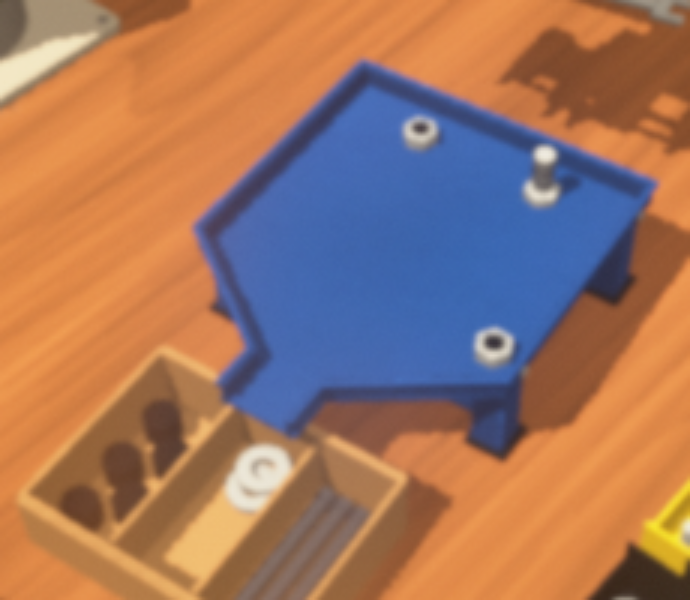

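View pics/t5.png

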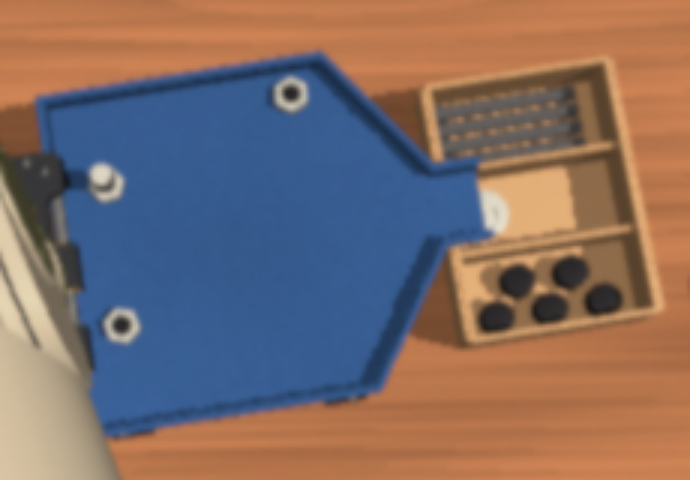

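All three washers are out of the tray and stacked in the middle cell. The nuts and the standing bolt are where they were. I'll let the arm settle and hand in.

```bash
python3 -m jog '[[0,-0.01,0,0,0,0],[0,0,0,0,0,0],[0,0,0,0,0,0],[0,0,0,0,0,0]]'
python3 - <<'E'
from bench import r
print(r.close_job())
E
```

```text
time: 19.75
ee_pos: [0.4687, 0.1442, 0.2143]
eef_rot: [-0.529, 0.468, -0.471, 0.529]
ft_force: [0.6, -0.1, 0.5]
width: 0.0139
the job is handed in; nothing more can be done
None
```

I swept all three washers through the spout one at a time, using the nearly closed fingertips as a two-point pusher, and none was picked up. The job was handed in at about 20 s of the 67 s allowed.

- **Washers:** The last pictures show no washer left in the tray. They lie overlapping in a pile in the middle cell under the spout. I could make out only two rings there, so the third is inferred: it left the tray and appears to be hidden in the pile. My depth reading on the pile was inconclusive.
- **Tray contents:** Both nuts and the standing bolt measured within about 2 mm of where they started. In the last reading the bolt blob read up to 12 mm off. I put that down to its lit shank merging with the head, because the pictures show it upright and in place.
- **Forces:** The fingertips touched the tray floor lightly a few times. The highest force I read was about 7 N.
- **Bench:** I did not measure the other objects on the bench again. The arm never went near them below 0.2 m.

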